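# Clear the leak-test bench

## Robot

A 6-joint arm with a two-finger parallel gripper is mounted at the origin on the work surface. World frame = base frame: x ahead of the robot, y to its left, z up, the work surface at z = 0. Lengths are in m, angles in degrees, forces in N, time in s.
With the tool pointing down it reaches from about 0.4 to 0.825 m from the base axis. Payload 7 kg.
Tool frame: the origin (TCP) lies at the centre of the arm's flange, where the gripper is bolted on; the fingertips stand 178 mm ahead of it and the grasp point (between the pads) lies 159 mm ahead of it; z points along the fingers, y is the line along which they close (so a half turn about z gives the same grasp; the last joint's range is limited). The gripper opens to 88 mm and grips with 3 to 60 N. Pads are 19 mm wide; open, the fingers measure 130 mm over their backs; the gripper's body (78 mm by 193 mm) begins 47 mm behind the grasp point.
Start: joints at [-48.982, 20.546, 0.682, 0, -70.136, -16.507], TCP at [0.28, -0.614, 0.405] pointing down, gripper open.
Joint ranges: [-176.03, 176.03], [-82.01, 121.73], [-58.28, 71.71], [-173.87, 95.51], [-174.79, -0.11], [-173.66, 173.66]. Speed limits (degrees/s): [136.94, 136.94, 172.46, 180, 180, 180].

## Interface

Orientations are given as [roll, pitch, yaw] about the fixed x, y, z axes, in that order (R = Rz(yaw) Ry(pitch) Rx(roll)).
In Python, from plant import telemetry, snapshot, workorder, nets gives the robot as it stands.
- The arm moves only by the shell command python3 -m creep 'ROWS'. ROWS is JSON, a list that holds one entry, the list of rows, each a list of 5 numbers: the shift along the tool's x, y, z normalised to -1 to 1, where 1 is 0.2 m, then the turn about the tool's z normalised to -1 to 1, where 1 is pi/2 rad, then the opening, from 0 (shut) to 1 (fully open). In form: [[[x, y, z, spin, hand], ...]]. A call has 1 to 8 rows; each row shifts and turns the commanded pose from where the row before left it, along the tool's axes as they then stand; what a row does not reach is not made up. A row lasts 1/12 s, in which the tool goes at most 41.7 mm and 7.16 degrees, less where a joint would pass 70% of its speed; a pose out of reach is approached as far as the arm can. A call with a number of a shift or a turn outside -1 to 1 is refused whole. A call with a gripper value outside its range is refused whole. The fingers move at their own pace and stop on an object; the grip force is fixed at half the most. Time passes only in rows, so rows that do not move let the fingers close. It gives the time, the measured TCP pose, the force, the opening and the grip force at its end, in the units of the state.
- telemetry.get_obs(): the state, without advancing time (a new reading comes with each control period).
- snapshot(name): name is "scene" or "top"; returns a dict with "frame" (420x560x3 uint8, red, green, blue), "fx", "fy", "cx", "cy" (pixels), "rvec" (rotation vector, rad) and "tvec" (3), from world to camera coordinates, as OpenCV has them. Camera axes: x right, y down, z forward; pixel columns grow to the right and rows downward; lengths in m; the calibration is good to about 2 mm. A picture is of the moment at which its call begins. There is no depth.
- workorder.close_job(): hands the job in; it is judged then, once.
Trained networks look in a picture, given as the dict that the camera call returned (one of the last four; its "shot" number tells which), for a name from the list of things; names that differ only in an ending like _2 or _b are one class to them, and where a whole thing is asked for, a point or a joint stands for the part that bears it (a point fixed in the world has none). Each returns a list of dicts, best first, with "confidence" (0 to 1); they miss things now and then, are a little off and sometimes report something else, mostly with a low value. They report only what shows in the picture. A call takes as long as a camera call.
- nets.find_in(picture, query): "uv" ([column, row] in pixels, amid what is visible of it).
- nets.masks_of(picture, query): "region" (420x560 bool, what is visible of it) and "uv" ([column, row] in pixels, amid what is visible of it).
- nets.landmark_of(picture, query): "uv" ([column, row] in pixels: a listed point, or the origin of a listed thing).
The state is a dict: "clock": time; "joint_pos": joint angles; "qvel": joint speeds; "tau": joint torques, N m; "tool_pos": TCP position; "orientation": TCP orientation; "force": force on the tool from outside, world axes, zero at the start; "moment": the same for the moment, N m; "opening": finger opening in m; "gripper_force": force on a finger pad.
Only numpy, scipy, OpenCV 4.12 (cv2) and the standard library are available. Lean on these libraries where they do the work, as an engineer would, in place of code of your own. Each camera call takes 0.05 s, during which the arm holds its last target. There are 200 camera calls.

## Task

The leak tests are done, so clear the bench: pull the drawer of the grey cabinet open, lay every brass coupler flat in it and push it fully shut, and stand every cream regulator upright in the blue tray and every steel hex bushing, hex down, in the orange tray. Lay the chrome gauge dial up on the sloped rest, its stem pointing down the slope between the two pegs and its case against them. The number of parts varies, and one may get knocked aside while you work; leave the tape roll, jar, spanner, bottle and mug where they are.

Things in the scene. Friction and masses are not known exactly. Their poses are not given: they have to be found in the camera images.
- coupler0: brass quick coupler: a square brass body 28 mm by 28 mm and 46 mm long with a steel band round it, and a 15 mm long round nipple (about 19 mm thick) at either end, 76 mm long in all. Lies on one of its sides. Origin on its axis at mid length (14 mm above what it lies on); its x axis runs along its length. It may be absent. About 0.2 kg.
- coupler1: brass quick coupler: a square brass body 28 mm by 28 mm and 46 mm long with a steel band round it, and a 15 mm long round nipple (about 19 mm thick) at either end, 76 mm long in all. Lies on one of its sides. Origin on its axis at mid length (14 mm above what it lies on); its x axis runs along its length. It may be absent. About 0.2 kg.
- coupler2: brass quick coupler: a square brass body 28 mm by 28 mm and 46 mm long with a steel band round it, and a 15 mm long round nipple (about 19 mm thick) at either end, 76 mm long in all. Lies on one of its sides. Origin on its axis at mid length (14 mm above what it lies on); its x axis runs along its length. It may be absent. About 0.2 kg.
- regulator0: cream plastic gas regulator standing upright: round body 56 mm across and 34 mm high, above it a bonnet 36 mm across from 34 to 62 mm high (the place to grip, red dot on top), and an outlet spigot 17 mm thick, 18 mm above the underside, that ends 50 mm from the middle on the -x side. Origin at the centre of the underside; z up the bonnet. It may be absent. About 0.26 kg.
- regulator1: cream plastic gas regulator standing upright: round body 56 mm across and 34 mm high, above it a bonnet 36 mm across from 34 to 62 mm high (the place to grip, red dot on top), and an outlet spigot 17 mm thick, 18 mm above the underside, that ends 50 mm from the middle on the -x side. Origin at the centre of the underside; z up the bonnet. It may be absent. About 0.26 kg.
- bushing0: steel hex bushing standing on its hex: hexagon 52 mm across flats (60 mm over corners) and 25 mm high, above it a round threaded end 38 mm across from 25 to 55 mm high (the place to grip). Origin at the centre of the underside, z up. It may be absent. About 0.32 kg.
- bushing1: steel hex bushing standing on its hex: hexagon 52 mm across flats (60 mm over corners) and 25 mm high, above it a round threaded end 38 mm across from 25 to 55 mm high (the place to grip). Origin at the centre of the underside, z up. It may be absent. About 0.32 kg.
- gauge: round chrome pressure gauge lying on its back: case 56 mm across and 30 mm thick with a white dial on top; from the rim a brass stem (16 mm square, then 13 mm round, 14 mm above the underside) points to its -x and ends 62 mm from the middle. Origin at the centre of the case's underside (the back), z out of the dial. About 0.22 kg.
- gauge_stem (a point): point on the axis of the gauge's stem, 45 mm from the case's middle and 14 mm above the back; axes as the gauge's.
- blue_tray: blue open plastic tray, fixed to the bench, 125 mm (its x) by 155 mm (its y), walls 34 mm high and 4 mm thick, floor about 5 mm thick. Origin at the centre of its underside. It is for the regulators.
- orange_tray: orange open plastic tray, fixed to the bench, 125 mm (its x) by 155 mm (its y), walls 34 mm high and 4 mm thick, floor about 5 mm thick. Origin at the centre of its underside. It is for the bushings.
- rest: grey sloped gauge rest, fixed: flat deck 110 mm (along the slope) by 120 mm (y), sloping 20 degrees, low edge (36 mm high) on its -x side, high edge (74 mm) on +x. Two round black pegs, 12 mm thick, stand square to the deck, 16 mm high, at y = +22 and -22 mm, 26 mm down the slope from the deck's middle. Origin at the centre of its underside, z vertical.
- rest_seat (a point): middle of the rest's deck, on its surface, 55 mm above the bench: where the centre of the gauge's back lies (within about 2 mm) when the case is against both pegs. Axes as the rest's (z vertical).
- rest_notch (a point): point above the low part of the deck, midway between the pegs and a little farther down: where gauge_stem lies when the gauge is seated. Axes as the rest's.
- cab_drawer0 (a joint): the drawer of a low grey steel cabinet (240 mm deep, 260 mm wide, 90 mm high, fixed to the bench, front towards the robot): 0 is fully shut, grows as it is pulled out towards the robot, stop at 0.166 m. Friction is light (1 N and some damping); it stays where it is left. It may start up to 12 mm open.
- cab_drawer0_handle (a point): middle of the drawer's bar handle: a horizontal steel bar 11 mm thick and 120 mm long along y, its axis 35 mm in front of the drawer's face and 52 mm above the bench, on two thin posts near its ends. Moves with the drawer; its x axis points along the slide into the cabinet (the drawer opens to -x), y along the bar.
- drawer_floor (a point): point on the drawer's inner floor, 22 mm above the bench, midway across, 25 mm behind the inside of its front; moves with the drawer; axes as the handle's. The inside spans x -25 to +170 mm, y -109 to +109 mm of this point; side walls 46 mm high over the floor, front about 55 mm. With the drawer fully out the cabinet covers the inside beyond about x = +130 mm.
- tape_roll: white roll of thread tape, 58 mm across, 20 mm high; not part of the job, to be left where it is.
- paste_jar: small jar of sealing paste with a red cap, 52 mm across, 50 mm high; to be left where it is.
- spanner: open-end spanner, 180 mm long, lying flat; to be left where it is.
- soap_bottle: leak-spray bottle, 60 mm across, 160 mm high; to be left where it is.
- mug: blue mug, 76 mm across, 90 mm high; to be left where it is.

How it is judged:
By the outcome, as a careful person would: the job done as asked, in the order asked, and still so for the second after the job is handed in, with the robot touching nothing.
Of coupler0, coupler1, coupler2 only 1 to 3 are there at a start; the rules pass over those that are not, and their reading is None.
Of regulator0, regulator1 only 1 to 2 are there at a start; the rules pass over those that are not, and their reading is None.
Of bushing0, bushing1 only 1 to 2 are there at a start; the rules pass over those that are not, and their reading is None.
At some moment in a run one of coupler0, coupler1, coupler2 may be knocked a few centimetres aside while the robot is not near it.
It also fails if it takes over 210 s, if anything falls off the work surface, if the arm or the gripper's body presses on something with over 40 N, if the wrist force passes 120 N, or if a joint passes its speed limit or range.

## Working session

There is one attempt and no reset: what is moved stays moved. The work goes in short steps, Python scripts to look and compute and a shell command to move; the robot and the scene stay as the last step left them, time stands still between calls to the robot, and variables do not carry over. Pictures are saved under pics/ and viewed, at most 16 in all, crops included, and the job is handed in when it is done.

```bash
ls; mkdir -p pics; python3 - <<'E'
from plant import telemetry, snapshot
import cv2
for n in ("scene","top"):
    s=snapshot(n); cv2.imwrite(f"pics/{n}0.png",s["frame"][:,:,::-1]); print(n,s["fx"],s["cx"],s["rvec"],s["tvec"],s.get("shot"))
o=telemetry.get_obs(); print(o["clock"],o["tool_pos"],o["orientation"],o["opening"],o["force"])
E
```

```text
pics
scene 505.4421892590461 277.48767845881935 [ 1.30351451  2.21377422 -0.98835294] [ 0.21188557 -0.23807101  2.05795051] 1
top 410.3800756924919 274.92678384587316 [ 2.1548644  -2.14698157  0.13024806] [0.01618568 0.47955268 1.15631189] 2
0.1 [ 0.27998187 -0.61400159  0.40378433] [ 1.79913325e+02 -6.82150435e-03 -1.55494453e+02] 0.08769235287327927 [-0.86279395 -0.49765281 -1.08450079]
```

View pics/scene0.png

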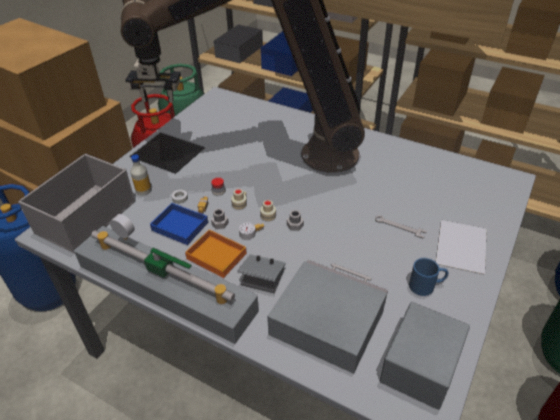

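View pics/top0.png

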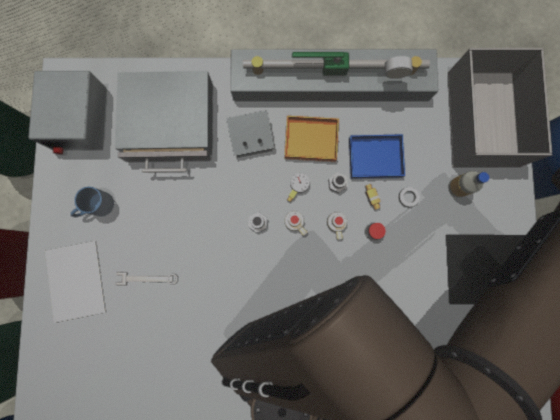

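The top view shows one coupler (373,196), two regulators (294,221) and (338,222), and bushings (338,182) and (258,222). The gauge is at (300,184), the rest at (250,133), the trays at (312,138) and (377,157), and the drawer handle at (165,167), slightly open.

```bash
cat > h.py <<'E'
from plant import telemetry, snapshot, nets, workorder
import numpy as np, cv2
from scipy.spatial.transform import Rotation as Ro
def ray(s,uv,z):
    R=cv2.Rodrigues(np.array(s["rvec"]))[0]; c=-R.T@np.array(s["tvec"])
    d=R.T@np.array([(uv[0]-s["cx"])/s["fx"],(uv[1]-s["cy"])/s["fy"],1]); return c+d*(z-c[2])/d[2]
def pix(s,P):
    return cv2.projectPoints(np.array(P,float).reshape(-1,3),np.array(s["rvec"]),np.array(s["tvec"]),np.array([[s["fx"],0,s["cx"]],[0,s["fy"],s["cy"]],[0,0,1.]]),None)[0][:,0]
def st():
    o=telemetry.get_obs(); print("t",round(o["clock"],2),"pos",o["tool_pos"].round(4) if hasattr(o["tool_pos"],'round') else o["tool_pos"],"rpy",np.round(o["orientation"],2),"op",round(o["opening"],4),"F",np.round(o["force"],1)); return o
def lm(s,q,z,n=4,c=0.3):
    for d in nets.landmark_of(s,q)[:n]:
        if d["confidence"]>=c: print(q,np.round(d["uv"],1),round(d["confidence"],2),ray(s,d["uv"],z)[:2].round(4))
def crop(s,u0,v0,u1,v1,k,name):
    cv2.imwrite(f"pics/{name}.png",cv2.resize(s["frame"][v0:v1,u0:u1,::-1],None,fx=k,fy=k,interpolation=cv2.INTER_CUBIC))
E
python3 - <<'E'
from h import *
Z=dict(coupler0=.014,regulator0=0,bushing0=0,gauge=0,gauge_stem=.014,blue_tray=0,orange_tray=0,rest=0,rest_seat=.055,rest_notch=.05,cab_drawer0_handle=.052,tape_roll=0,paste_jar=0,soap_bottle=0)
for n in ("top","scene"):
    s=snapshot(n); print(n)
    for q,z in Z.items(): lm(s,q,z)
    if n=="top": crop(s,225,90,425,240,4,"top1")
    else:
        crop(s,130,160,330,310,4,"sc1")
E
```

```text
top
coupler0 [373.  196.2] 0.58 [ 0.5092 -0.2699]
regulator0 [296.1 221.2] 0.91 [ 0.436  -0.0445]
regulator0 [336.7 224.4] 0.66 [ 0.4269 -0.1642]
bushing0 [258.9 225. ] 0.8 [0.4243 0.0653]
bushing0 [339.8 181.5] 0.63 [ 0.5554 -0.1754]
bushing0 [409.5 196.3] 0.45 [ 0.5113 -0.3814]
bushing0 [338.2 223.5] 0.39 [ 0.4296 -0.1686]
gauge [297.  183.4] 0.64 [ 0.5493 -0.0475]
gauge_stem [291.  198.6] 0.66 [ 0.5013 -0.0291]
blue_tray [374.2 156.7] 0.8 [ 0.6316 -0.28  ]
orange_tray [309.7 141.5] 0.78 [ 0.6783 -0.0863]
rest [254.4 139.6] 0.92 [0.6839 0.0813]
rest_seat [245.5 133.1] 0.97 [0.687 0.104]
rest_seat [370. 198.] 0.6 [ 0.4977 -0.2518]
rest_seat [167.  144.5] 0.31 [0.6526 0.3311]
cab_drawer0_handle [163.4 171.3] 0.82 [0.5741 0.3393]
tape_roll [407.8 196.1] 0.48 [ 0.5119 -0.3764]
tape_roll [292.1 195.3] 0.36 [ 0.5133 -0.0328]
paste_jar [371.7 231.9] 0.77 [ 0.4052 -0.2666]
soap_bottle [455.1 186.7] 0.87 [ 0.5406 -0.5179]
scene
coupler0 [204.5 204.7] 0.47 [ 0.5057 -0.2596]
regulator0 [267.8 216. ] 0.75 [ 0.4365 -0.0355]
regulator0 [239.7 204.9] 0.71 [ 0.4337 -0.1559]
bushing0 [293.1 225.2] 
[... 297 characters left out ...]
]
rest [263.5 281. ] 0.77 [0.6995 0.1032]
rest [178.1 200. ] 0.38 [ 0.5186 -0.3723]
rest_seat [144.7 193. ] 0.74 [ 0.5913 -0.4561]
rest_seat [247.6 231.9] 0.71 [ 0.584  -0.0237]
rest_seat [260.7 267.5] 0.69 [0.696  0.0938]
rest_notch [268.1 254.9] 0.74 [0.6363 0.0848]
rest_notch [205.  203.9] 0.7 [ 0.5325 -0.2329]
rest_notch [244.3 233.9] 0.46 [ 0.5929 -0.0313]
cab_drawer0_handle [350.5 271.7] 0.7 [0.5786 0.3401]
tape_roll [178.4 198.7] 0.52 [ 0.5122 -0.3759]
tape_roll [262.  229.5] 0.32 [ 0.505  -0.0186]
paste_jar [219.5 193.4] 0.58 [ 0.4149 -0.2579]
paste_jar [202.8 208.1] 0.55 [ 0.5118 -0.2649]
soap_bottle [144.  192.9] 0.75 [ 0.547  -0.5117]
soap_bottle [261.9 263.8] 0.65 [0.6405 0.0621]
```

View pics/top1.png

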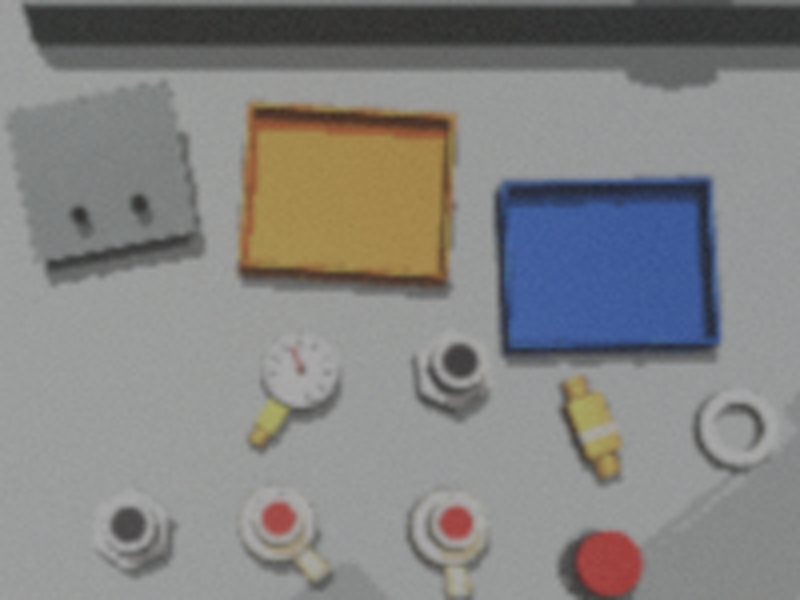

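The crop shows clear feature points: red dots (294.8,219.5) and (339,220.5), and bushing bores (340,180) and (257.3,221). The dial is at (300,182.5), the stem tip at (289.5,199.3), and the coupler ends at (368.3,186.8) and (376.8,207).

```bash
python3 - <<'E'
from h import *
s=snapshot("top")
P=dict(regA=((279,518),.062),regAsp=((318,572),.022),regB=((456,522),.062),regBsp=((458,588),.022),buA=((460,360),.055),buB=((129,524),.055),dial=((300,370),.030),stem=((258,437),.018),c1=((573,387),.02),c2=((607,468),.02),peg1=((81,213),.06),peg2=((140,203),.06),
o1=((250,104),.034),o2=((455,115),.034),o3=((446,284),.034),o4=((239,272),.034),b1=((498,185),.034),b2=((711,180),.034),b3=((716,343),.034),b4=((505,352),.034),r1=((8,110),.074),r2=((168,84),.074),r3=((198,230),.036),r4=((45,262),.036))
for k,((u,v),z) in P.items(): print(k,ray(s,(225+u/4,90+v/4),z)[:2].round(4))
crop(s,100,60,280,195,4.4,"cab")
sc=snapshot("scene"); crop(sc,240,190,440,340,4,"cabs")
# shot 0 scene dots for check
E
```

```text
regA [ 0.4351 -0.0381]
regAsp [ 0.3999 -0.0677]
regB [ 0.4327 -0.1619]
regBsp [ 0.3887 -0.1685]
buA [ 0.5494 -0.1677]
buB [0.4312 0.0674]
dial [ 0.5465 -0.0549]
stem [ 0.4988 -0.0246]
c1 [ 0.5362 -0.2554]
c2 [ 0.4765 -0.2786]
peg1 [0.6553 0.1039]
peg2 [0.6628 0.0615]
o1 [ 0.7462 -0.0183]
o2 [ 0.7379 -0.1701]
o3 [ 0.6099 -0.1615]
o4 [ 0.6185 -0.0103]
b1 [ 0.6845 -0.2009]
b2 [ 0.6886 -0.3576]
b3 [ 0.5665 -0.3568]
b4 [ 0.5594 -0.2036]
r1 [0.7272 0.1562]
r2 [0.7467 0.0415]
r3 [0.6495 0.0199]
r4 [0.6252 0.1318]
```

View pics/cab.png

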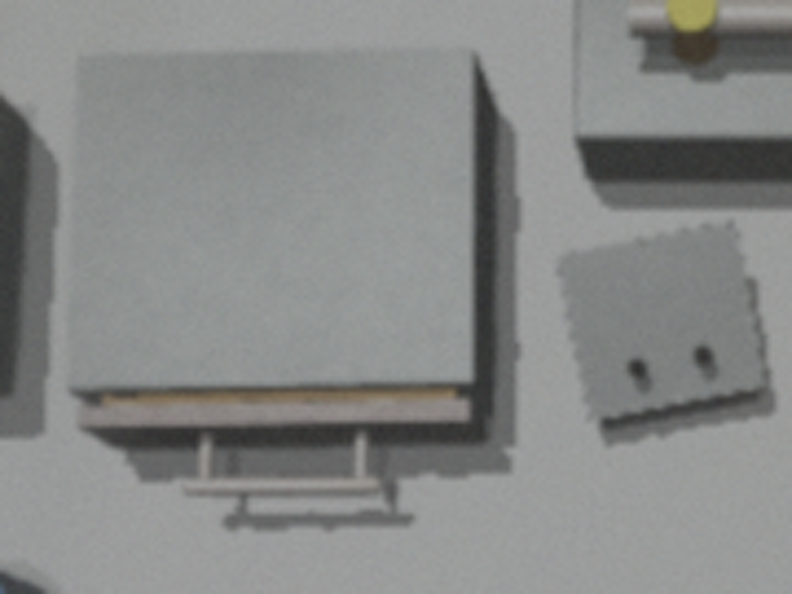

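View pics/sc1.png

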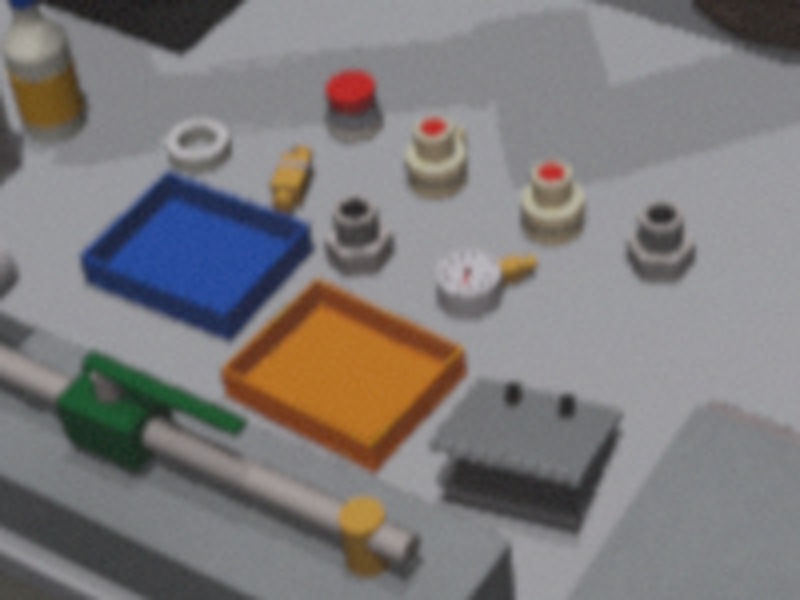

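The handle bar runs from (141.6,171.1) to (187,170.7) and the drawer is about 10 mm open. There is only one coupler, both trays are empty, and the pegs are on the rest's near side.

```bash
python3 - <<'E'
from h import *
t=snapshot("top"); s=snapshot("scene")
for k,uv in dict(hl=(141.6,171.1),hr=(187,170.7)).items(): print(k,ray(t,uv,.055)[:2].round(4))
Q=dict(regA=((279,518),(551,172)),regB=((456,522),(432,127)),buA=((460,360),(355,207)),buB=((129,524),(661,214)),dial=((300,370),(469,271)),stem=((258,437),(533,263)),peg1=((81,213),(567,400)),peg2=((140,203),(513,387)),c1=((573,387),(284,197)),c2=((607,468),(299,155)))
for k,(a,b) in Q.items():
    a=np.array([225+a[0]/4,90+a[1]/4]);b=np.array([130+b[0]/4,160+b[1]/4])
    def res(P): return np.r_[pix(t,P)[0]-a,pix(s,P)[0]-b]
    from scipy.optimize import least_squares
    r=least_squares(res,[.5,0,.03]); print(k,r.x.round(4),r.fun.round(1))
st()
E
```

```text
hl [0.5739 0.4012]
hr [0.5753 0.2706]
regA [ 0.4346 -0.0369  0.0598] [-0.4  0.2 -0.6 -0. ]
regB [ 0.4323 -0.1612  0.06  ] [-0.4  0.2 -0.5 -0.1]
buA [ 0.5485 -0.166   0.0551] [-0.6  0.3 -0.8 -0.1]
buB [0.4306 0.069  0.0529] [-0.5  0.3 -0.7  0. ]
dial [ 0.546  -0.0535  0.0279] [-0.5  0.3 -0.7 -0.1]
stem [ 0.4983 -0.022   0.0111] [-0.9  0.5 -1.2 -0.1]
peg1 [0.6553 0.1062 0.0561] [-0.7  0.4 -0.8 -0. ]
peg2 [0.6631 0.063  0.0561] [-0.5  0.3 -0.6 -0. ]
c1 [ 0.5359 -0.2547  0.0185] [-0.3  0.2 -0.5 -0.1]
c2 [ 0.4772 -0.2801  0.0124] [-0.1  0.1 -0.2 -0. ]
t 1.8 pos [ 0.28   -0.6142  0.4047] rpy [-180.     -0.   -155.49] op 0.0877 F [-0.6  0.2  1.6]
```

```bash
python3 -m creep '[[[0,0,0,0.068,0],[0,0,0,0.068,0],[0,0,0,0.068,0],[0,0,0,0.068,0],[0,0,0,0,0]]]'
for i in 1 2 3; do python3 -m creep '[[[-0.061,0.183,0,0,0],[-0.061,0.183,0,0,0],[-0.061,0.183,0,0,0],[-0.061,0.183,0,0,0],[-0.061,0.183,0,0,0],[-0.061,0.183,0,0,0],[-0.061,0.183,0,0,0],[-0.061,0.183,0,0,0]]]' | tail -c 300; done
python3 -m creep '[[[-0.061,0.183,0,0,0],[-0.061,0.183,0,0,0],[0,0,0,0,0],[0,0,0,0,0],[0,0,0,0,0]]]'
```

```text
clock: 2.22
tool_pos: [0.28, -0.6141, 0.4046]
orientation: [180.0, -0.0, 179.8]
force: [0.8, 0.2, 0.9]
opening: 0.0599
gripper_force: 0.0
clock: 2.88
tool_pos: [0.3775, -0.3196, 0.4049]
orientation: [-180.0, 0.0, -179.7]
force: [1.5, -0.6, 0.6]
opening: 0.0065
gripper_force: 0.0
clock: 3.55
tool_pos: [0.4749, -0.0265, 0.4052]
orientation: [180.0, 0.1, -179.7]
force: [0.7, -0.9, 0.7]
opening: 0.0005
gripper_force: 0.0
clock: 4.22
tool_pos: [0.5726, 0.2663, 0.4048]
orientation: [180.0, 0.0, -179.7]
force: [1.0, -0.8, 0.3]
opening: 0.0003
gripper_force: 0.0
clock: 4.63
tool_pos: [0.5966, 0.3378, 0.404]
orientation: [-180.0, -0.0, -179.8]
force: [0.8, 0.2, -0.2]
opening: 0.0004
gripper_force: 0.0
```

```bash
python3 -m creep '[[[0,0,0.19,0,0],[0,0,0.19,0,0],[0,0,0.19,0,0],[0,0,0.15,0,0],[0,0,0.12,0,0],[0,0,0.105,0,0],[0,0,0,0,0],[0,0,0,0,0]]]' | head -4
python3 -m creep '[[[0.05,0,0,0,0],[0.1,0,0,0,0],[0.12,0,0,0,0],[0.12,0,0,0,0],[0.12,0,0,0,0],[0.12,0,0,0,0],[0.1,0,0,0,0],[0,0,0,0,0]]]'; python3 - <<'E'
from h import *
t=snapshot("top"); crop(t,60,90,260,240,4,"open1"); st()
E
```

```text
clock: 5.3
tool_pos: [0.5966, 0.3365, 0.2157]
orientation: [-179.9, -0.1, -180.0]
force: [0.8, 0.7, 1.4]
clock: 5.97
tool_pos: [0.448, 0.337, 0.2182]
orientation: [179.9, 0.0, -179.9]
force: [1.0, -0.3, -0.3]
opening: 0.0007
gripper_force: 0.0
t 6.02 pos [0.4493 0.3375 0.2183] rpy [ 1.7986e+02  9.0000e-02 -1.7985e+02] op 0.0003 F [0.1 0.7 0.8]
```

View pics/open1.png

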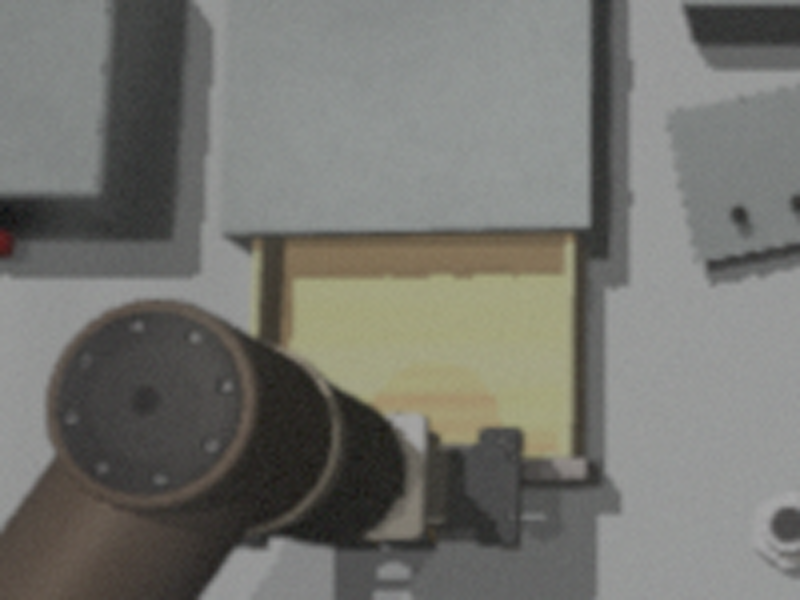

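The drawer is out about 150 mm and its empty floor is visible (rows 235–460 of the crop). I'll pull a little more, then go for the coupler.

```bash
python3 -m creep '[[[0.05,0,0,0,0],[0,0,0,0,0],[-0.025,0,0,0,0],[0,0,-0.15,0,0],[0,0,-0.2,0,0],[0,0,-0.2,0,0],[0,0,-0.2,0,1],[0,0,-0.18,0,1]]]' | sed -n 2p
for i in 1 2; do python3 -m creep '[[[-0.022,-0.189,0,0,1],[-0.022,-0.189,0,0,1],[-0.022,-0.189,0,0,1],[-0.022,-0.189,0,0,1],[-0.022,-0.189,0,0,1],[-0.022,-0.189,0,0,1],[-0.022,-0.189,0,0,1],[-0.022,-0.189,0,0,1]]]' | sed -n 2p; done
python3 -m creep '[[[0,0,0,-0.061,1],[0,0,0,-0.061,1],[0,0,0,-0.061,1],[0,0,0,-0.061,1],[0,0,0,0,1],[0,0,0,0,1]]]' | sed -n 2,3p
python3 - <<'E'
from h import *
t=snapshot("top");s=snapshot("scene")
for p,n in((t,"t"),(s,"s")):
    lm(p,"coupler0",.014); lm(p,"cab_drawer0_handle",.052)
    crop(p,*((325,150,425,225,6) if n=="t" else (160,180,260,255,6)),"coup_"+n)
i=np.hstack([cv2.imread("pics/coup_t.png"),cv2.imread("pics/coup_s.png")]); cv2.imwrite("pics/coup.png",cv2.resize(i,(800,300)))
st()
E
```

```text
tool_pos: [0.4465, 0.3373, 0.4046]
tool_pos: [0.4815, 0.033, 0.4022]
tool_pos: [0.5166, -0.2701, 0.4018]
tool_pos: [0.5166, -0.2679, 0.4016]
orientation: [180.0, -0.0, -158.2]
coupler0 [372.2 198.8] 0.46 [ 0.5014 -0.2674]
cab_drawer0_handle [164.5 226.8] 0.56 [0.4141 0.3299]
coupler0 [201.2 208.6] 0.43 [ 0.5286 -0.2577]
cab_drawer0_handle [366.5 238.8] 0.75 [0.4262 0.3296]
cab_drawer0_handle [358.9 259.2] 0.55 [0.5196 0.3425]
t 8.82 pos [ 0.5165 -0.2672  0.4017] rpy [-180.      0.   -158.06] op 0.0879 F [-0.3 -0.5  0.1]
```

View pics/coup.png

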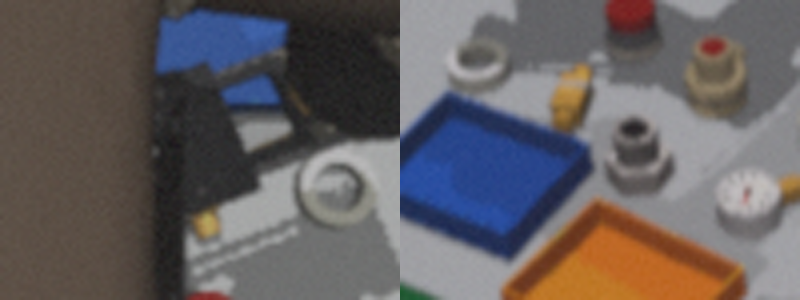

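The coupler is unmoved (scene ≈ (203,204)). Now I'll grasp it.

```bash
python3 -m creep '[[[0.041,0.019,0,0,0.75],[0,0,0.19,0,0.75],[0,0,0.19,0,0.75],[0,0,0.19,0,0.75],[0,0,0.19,0,0.75],[0,0,0.17,0,0.75],[0,0,0.1,0,0.75],[0,0,0.065,0,0.75]]]' | sed -n 2,4p
python3 -m creep '[[[0,0,0,0,0],[0,0,0,0,0],[0,0,0,0,0],[0,0,0,0,0],[0,0,0,0,0],[0,0,0,0,0],[0,0,0,0,0]]]'
python3 -m creep '[[[0,0,-0.1,0,0],[0,0,-0.19,0,0],[0,0,-0.19,0,0],[0,0,-0.19,0,0],[0,0,-0.19,0,0],[0,0,0,0.061,0],[0,0,0,0.061,0],[0,0,0,0.061,0]]]'
python3 -m creep '[[[0,0,0,0.061,0],[0,0,0,0,0]]]'
```

```text
tool_pos: [0.5058, -0.2665, 0.1799]
orientation: [179.9, -0.2, -158.1]
force: [-0.0, 0.3, 0.3]
clock: 10.07
tool_pos: [0.5076, -0.2668, 0.1835]
orientation: [-180.0, 0.1, -158.0]
force: [-0.7, 0.5, 4.5]
opening: 0.0281
gripper_force: 29.9
clock: 10.73
tool_pos: [0.5069, -0.2666, 0.3554]
orientation: [180.0, 0.1, -174.8]
force: [-0.3, 0.3, -3.0]
opening: 0.028
gripper_force: 29.9
clock: 10.9
tool_pos: [0.5069, -0.2666, 0.3544]
orientation: [180.0, -0.0, 179.8]
force: [-0.5, 0.9, -1.9]
opening: 0.0276
gripper_force: 29.9
```

```bash
for i in 1 2; do python3 -m creep '[[[-0.006,0.189,0,0,0],[-0.006,0.189,0,0,0],[-0.006,0.189,0,0,0],[-0.006,0.189,0,0,0],[-0.006,0.189,0,0,0],[-0.006,0.189,0,0,0],[-0.006,0.189,0,0,0],[-0.006,0.189,0,0,0]]]' | sed -n 2p; done
python3 -m creep '[[[0,0,0,0,0],[0,0,0.19,0,0],[0,0,0.19,0,0],[0,0,0.15,0,0],[0,0,0.1,0,0],[0,0,0.07,0,0],[0,0,0.025,0,0],[0,0,0,0,0]]]'
python3 - <<'E'
from h import *
s=snapshot("scene");crop(s,270,170,450,305,4.4,"plc"); st()
E
```

```text
tool_pos: [0.5162, 0.0374, 0.3547]
tool_pos: [0.5257, 0.3398, 0.3544]
clock: 12.9
tool_pos: [0.5259, 0.3376, 0.208]
orientation: [-179.9, -0.1, -179.9]
force: [0.0, 0.2, -2.0]
opening: 0.0276
gripper_force: 29.9
t 12.95 pos [0.5263 0.338  0.2095] rpy [-1.7995e+02 -3.0000e-02 -1.7987e+02] op 0.0276 F [-0.7 -0.4 -1.7]
```

View pics/plc.png

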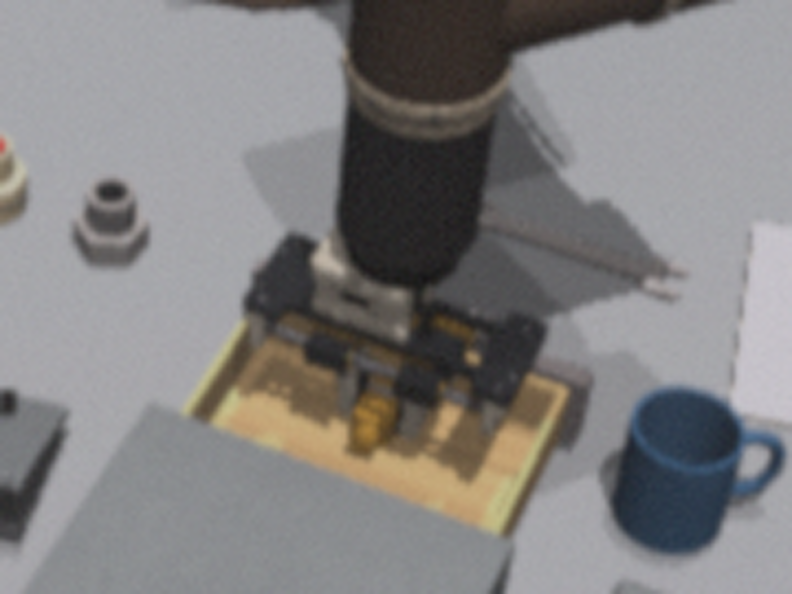

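The coupler (crop 375,420) hangs just above the drawer floor, mid-drawer. I'll lower it the last few millimetres and release.

```bash
python3 -m creep '[[[0,0,0.012,0,0],[0,0,0,0,0],[0,0,0,0,0.5],[0,0,0,0,0.5],[0,0,0,0,0.5],[0,0,0,0,0.5]]]' | sed -n 2,5p
python3 -m creep '[[[0,0,-0.08,0,0.5],[0,0,-0.15,0,0.5],[0,0,-0.15,0,0.5],[0,0,-0.15,0,0],[0,0,-0.1,0,0],[0.2,0,0,0,0],[0.2,0,0,0,0],[0.2,0,0,0,0]]]' | sed -n 2p
python3 -m creep '[[[0.2,0,0,0,0],[0.05,0,0,0,0],[0,0,0,0,0]]]' | sed -n 2p
python3 - <<'E'
from h import *
t=snapshot("top"); lm(t,"coupler0",.036); lm(t,"cab_drawer0_handle",.052); s=snapshot("scene"); lm(s,"coupler0",.036); lm(s,"cab_drawer0_handle",.052); crop(t,60,90,260,240,4,"open2")
E
```

```text
tool_pos: [0.5264, 0.3382, 0.208]
orientation: [179.9, 0.1, -180.0]
force: [0.4, -0.4, -0.6]
opening: 0.0431
tool_pos: [0.4053, 0.3375, 0.3336]
tool_pos: [0.354, 0.3376, 0.3342]
coupler0 [311.1 141.9] 0.6 [ 0.6666 -0.0876]
coupler0 [165.7 189. ] 0.59 [0.5251 0.3351]
coupler0 [372.9 234.1] 0.58 [ 0.3966 -0.2616]
cab_drawer0_handle [163.1 225.6] 0.76 [0.4175 0.334 ]
cab_drawer0_handle [373.1 232.9] 0.39 [ 0.399  -0.2586]
coupler0 [355.5 264.5] 0.73 [0.531  0.3375]
```

View pics/open2.png

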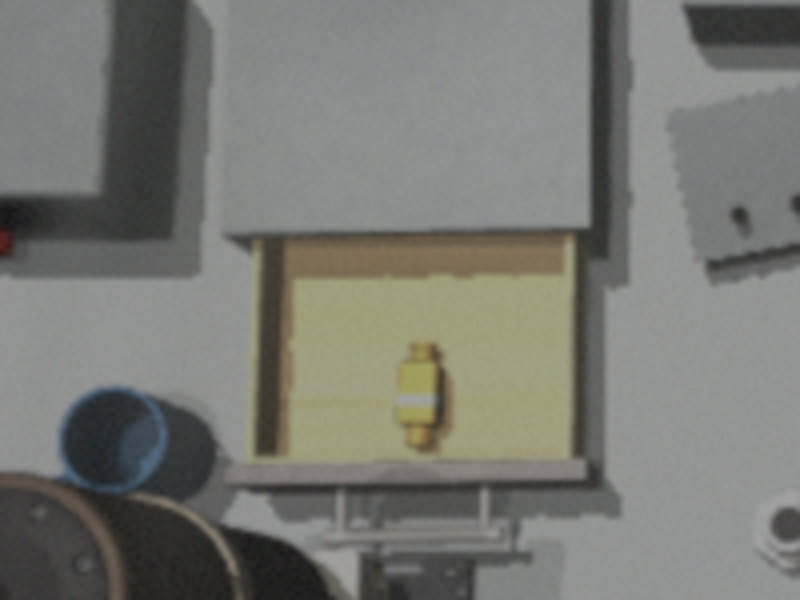

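The coupler lies flat at crop (418,395), inside the drawer. Now I'll push the drawer shut from in front of the bar.

```bash
python3 -m creep '[[[0,0,0.2,0,0],[0,0,0.19,0,0],[0,0,0.15,0,0],[0,0,0.055,0,0],[0,0,0,0,0],[-0.1,0,0,0,0],[-0.1,0,0,0,0],[-0.1,0,0,0,0]]]' | sed -n 2,4p
python3 -m creep '[[[-0.1,0,0,0,0],[-0.1,0,0,0,0],[-0.1,0,0,0,0],[-0.1,0,0,0,0],[-0.1,0,0,0,0],[-0.1,0,0,0,0],[-0.07,0,0,0,0],[-0.03,0,0,0,0]]]' | sed -n 2,4p
python3 -m creep '[[[-0.02,0,0,0,0],[-0.02,0,0,0,0],[0,0,0,0,0],[0,0,0,0,0]]]' | sed -n 2,4p
python3 - <<'E'
from h import *
t=snapshot("top"); s=snapshot("scene"); lm(t,"cab_drawer0_handle",.052);lm(s,"cab_drawer0_handle",.052); st()
E
```

```text
tool_pos: [0.4175, 0.3383, 0.215]
orientation: [180.0, 0.0, -180.0]
force: [-5.7, 2.5, -1.1]
tool_pos: [0.5588, 0.3379, 0.2151]
orientation: [180.0, 0.1, 179.9]
force: [-0.3, 0.2, -0.3]
tool_pos: [0.564, 0.3381, 0.2145]
orientation: [180.0, 0.0, -180.0]
force: [-0.0, 0.2, -0.6]
cab_drawer0_handle [162.7 170.7] 0.81 [0.5758 0.3413]
cab_drawer0_handle [292.8 198.3] 0.72 [ 0.4966 -0.033 ]
cab_drawer0_handle [218.2 189.1] 0.74 [ 0.4454 -0.2364]
cab_drawer0_handle [348.3 270.4] 0.72 [0.577  0.3322]
t 16.53 pos [0.5639 0.3382 0.2145] rpy [ 179.99    0.   -179.94] op 0.0005 F [-0.1 -0.2  1.3]
```

Force is zero, so the drawer may have coasted ahead. I'll continue in 2–3 mm steps and watch the force.

```bash
for i in 1 2 3 4; do python3 -m creep '[[[-0.006,0,0,0,0],[-0.006,0,0,0,0],[-0.003,0,0,0,0],[0,0,0,0,0],[0,0,0,0,0]]]' | sed -n '2p;4p'; done
```

```text
tool_pos: [0.5673, 0.3381, 0.2142]
force: [-1.6, 0.2, -0.4]
tool_pos: [0.5691, 0.3381, 0.2141]
force: [-8.1, 1.8, 4.1]
tool_pos: [0.57, 0.3382, 0.2141]
force: [-21.6, 4.6, 12.5]
tool_pos: [0.5708, 0.3383, 0.214]
force: [-34.8, 5.8, 19.7]
```

The drawer is hard against its stop. I'll back off and go to bushing B.

```bash
python3 -m creep '[[[0.05,0,0,0,0],[0.05,0,0,0,0],[0,0,-0.15,0,0.8],[0,0,-0.19,0,0.8],[0,0,-0.19,0,0.8],[0,0,-0.05,0,0.8],[0,0,0,0,0.8]]]' | sed -n 2p
python3 -m creep '[[[0.074,-0.168,0,0,0.8],[0.074,-0.168,0,0,0.8],[0.074,-0.168,0,0,0.8],[0.074,-0.168,0,0,0.8],[0.074,-0.168,0,0,0.8],[0.074,-0.168,0,0,0.8],[0.074,-0.168,0,0,0.8],[0.074,-0.168,0,0,0.8]]]' | sed -n 2p
python3 -m creep '[[[0,0,0,0,0.8],[0,0,0,0,0.8],[0,0,0,0,0.8]]]' | sed -n 2,5p
python3 - <<'E'
from h import *
t=snapshot("top"); crop(t,90,80,290,230,4,"shut"); s=snapshot("scene"); lm(t,"cab_drawer0_handle",.052); lm(s,"cab_drawer0_handle",.052)
E
```

```text
tool_pos: [0.5573, 0.3385, 0.3351]
tool_pos: [0.4368, 0.0674, 0.3297]
tool_pos: [0.4382, 0.069, 0.3303]
orientation: [180.0, 0.1, 180.0]
force: [0.2, -0.2, -0.3]
opening: 0.0703
cab_drawer0_handle [163.5 167.5] 0.88 [0.5852 0.3394]
cab_drawer0_handle [349.4 272.5] 0.72 [0.5831 0.3384]
```

View pics/shut.png

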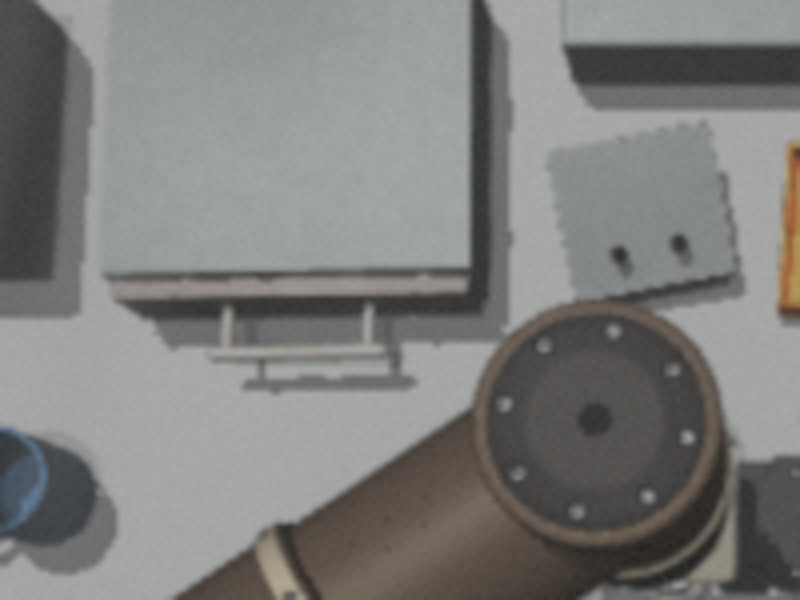

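The drawer is flush with no gap (crop row ~280). Next: bushing B to the orange tray.

```bash
python3 -m creep '[[[0.033,0.005,0,0,0.8],[0,0,0.18,0,0.8],[0,0,0.18,0,0.8],[0,0,0.15,0,0.8],[0,0,0.075,0,0.8],[0,0,0,0,0.8],[0,0,0,0,0],[0,0,0,0,0]]]' | sed -n 2,5p
python3 -m creep '[[[0,0,0,0,0],[0,0,0,0,0],[0,0,0,0,0],[0,0,0,0,0],[0,0,-0.1,0,0],[0,0,-0.18,0,0],[0,0,-0.18,0,0],[0,0,-0.12,0,0]]]'
python3 -m creep '[[[-0.156,-0.076,0,0,0],[-0.156,-0.076,0,0,0],[-0.156,-0.076,0,0,0],[-0.156,-0.076,0,0,0],[-0.156,-0.076,0,0,0],[-0.156,-0.076,0,0,0],[-0.156,-0.076,0,0,0],[-0.156,-0.076,0,0,0]]]' | sed -n 2p
python3 -m creep '[[[0,0,0,0,0],[0,0,0,0,0],[0,0,0,0,0]]]'
```

```text
tool_pos: [0.4319, 0.0708, 0.2142]
orientation: [180.0, 0.1, -179.9]
force: [0.6, 0.7, 0.4]
opening: 0.0619
clock: 21.23
tool_pos: [0.4314, 0.07, 0.3321]
orientation: [179.9, 0.1, -180.0]
force: [1.3, 0.7, -3.2]
opening: 0.0369
gripper_force: 30.0
tool_pos: [0.682, -0.0524, 0.3282]
clock: 22.15
tool_pos: [0.6805, -0.0515, 0.3278]
orientation: [180.0, -0.2, 180.0]
force: [-0.7, -0.6, -3.6]
opening: 0.0371
gripper_force: 30.0
```

```bash
python3 -m creep '[[[0,0,0.18,0,0],[0,0,0.18,0,0],[0,0,0.12,0,0],[0,0,0.06,0,0],[0,0,0.006,0,0],[0,0,0,0,0],[0,0,0,0,0.6],[0,0,0,0,0.6]]]' | sed -n 2,5p
python3 -m creep '[[[0,0,0,0,0.6],[0,0,0,0,0.6],[0,0,-0.1,0,0.6],[0,0,-0.15,0,0.6],[0,0,-0.18,0,0.8],[0,0,-0.12,0,0.8]]]' | sed -n 2,5p
python3 -m creep '[[[0.131,-0.1135,0,0,0.8],[0.131,-0.1135,0,0,0.8],[0.131,-0.1135,0,0,0.8],[0.131,-0.1135,0,0,0.8],[0.131,-0.1135,0,0,0.8],[0,0,0,0,0.8],[0,0,0,0,0.8],[0,0,0,0,0.8]]]' | sed -n 2,5p
```

```text
tool_pos: [0.6819, -0.051, 0.2225]
orientation: [180.0, 0.2, -179.9]
force: [0.3, -0.4, 0.4]
opening: 0.0457
tool_pos: [0.6816, -0.0514, 0.334]
orientation: [-180.0, 0.2, -179.9]
force: [0.8, -0.8, 0.7]
opening: 0.0613
tool_pos: [0.5504, -0.1651, 0.331]
orientation: [-180.0, 0.1, -180.0]
force: [0.3, 0.1, -0.2]
opening: 0.0702
```

```bash
python3 -m creep '[[[0.004,0,0.15,0,0.6],[0,0,0.18,0,0.6],[0,0,0.15,0,0.6],[0,0,0.09,0,0.6],[0,0,0,0,0.6],[0,0,0,0,0.6],[0,0,0,0,0],[0,0,0,0,0]]]' | sed -n 2,5p
python3 -m creep '[[[0,0,0,0,0],[0,0,0,0,0],[0,0,0,0,0],[0,0,0,0,0],[0,0,-0.1,0,0],[0,0,-0.18,0,0],[0,0,-0.18,0,0],[0,0,-0.11,0,0]]]'
python3 -m creep '[[[-0.159,0.049,0,0,0],[-0.159,0.049,0,0,0],[-0.159,0.049,0,0,0],[-0.159,0.049,0,0,0],[0,0,0,0,0],[0,0,0,0,0],[0,0,0,0,0]]]' | sed -n 2,5p
python3 - <<'E'
from h import *
t=snapshot("top"); s=snapshot("scene"); crop(s,150,170,330,305,4.4,"mid"); lm(t,"bushing0",.005); lm(s,"bushing0",.005)
E
```

```text
tool_pos: [0.5505, -0.1646, 0.2177]
orientation: [-180.0, 0.2, -179.9]
force: [0.6, 0.8, 0.0]
opening: 0.0444
clock: 25.32
tool_pos: [0.5495, -0.165, 0.3337]
orientation: [-180.0, 0.2, -180.0]
force: [0.4, -0.3, -3.3]
opening: 0.0371
gripper_force: 30.0
tool_pos: [0.676, -0.1255, 0.3291]
orientation: [180.0, -0.1, -180.0]
force: [-1.2, -0.6, -3.5]
opening: 0.0373
bushing0 [327.  133.1] 0.73 [ 0.7031 -0.1384]
bushing0 [297.9 141.5] 0.69 [ 0.6768 -0.0503]
bushing0 [205.7 225.1] 0.82 [ 0.5835 -0.2   ]
bushing0 [226.5 259.7] 0.56 [ 0.6838 -0.0456]
```

View pics/mid.png

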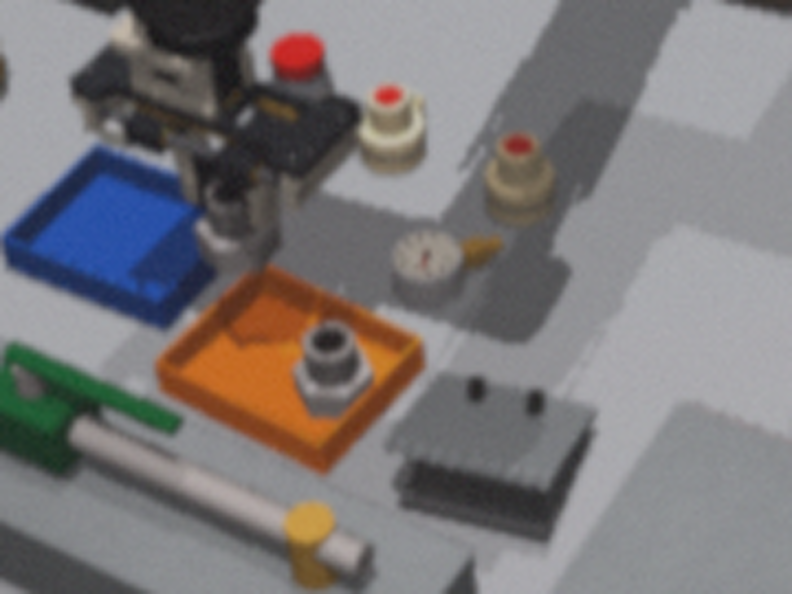

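The first bushing stands in the orange tray (crop 330,370) and the second is held above it. I'll place it, then go to regulator B.

```bash
python3 -m creep '[[[0,0,0.18,0,0],[0,0,0.18,0,0],[0,0,0.11,0,0],[0,0,0.05,0,0],[0,0,0.012,0,0],[0,0,0,0,0],[0,0,0,0,0.6],[0,0,0,0,0.6]]]' | sed -n 2,5p
python3 -m creep '[[[0,0,0,0,0.6],[0,0,0,0,0.6],[0,0,-0.1,0,0.6],[0,0,-0.15,0,0.6],[0,0,-0.18,0,0.7],[0,0,-0.11,0,0.7]]]' | sed -n 2,5p
python3 -m creep '[[[0.173,-0.0246,0,0,0.7],[0.173,-0.0246,0,0,0.7],[0.173,-0.0246,0,0,0.7],[0.173,-0.0246,0,0,0.7],[0.173,-0.0246,0,0,0.7],[0.173,-0.0246,0,0,0.7],[0.173,-0.0246,0,0,0.7]]]' | sed -n 2,5p
python3 -m creep '[[[0,0,0,0,0.7],[0,0,0,0,0.7],[0,0,0,0,0.7]]]' | sed -n 2,5p
```

```text
tool_pos: [0.6775, -0.1257, 0.2263]
orientation: [-180.0, 0.2, -179.9]
force: [-0.9, 0.0, -0.2]
opening: 0.0453
tool_pos: [0.6771, -0.1258, 0.3361]
orientation: [-180.0, 0.2, -179.9]
force: [0.4, -0.4, 0.5]
opening: 0.0593
tool_pos: [0.4327, -0.1604, 0.3323]
orientation: [-180.0, 0.1, -180.0]
force: [0.4, -0.5, 0.6]
opening: 0.0612
tool_pos: [0.4347, -0.1602, 0.3329]
orientation: [-180.0, 0.2, -180.0]
force: [0.5, 0.3, -0.2]
opening: 0.0613
```

```bash
python3 -m creep '[[[0.006,0,0.15,0,0.7],[0,0,0.18,0,0.7],[0,0,0.15,0,0.7],[0,0,0.09,0,0.7],[0,0,0,0,0.7],[0,0,0,0,0.7],[0,0,0,0,0],[0,0,0,0,0]]]' | sed -n 2,5p
python3 -m creep '[[[0,0,0,0,0],[0,0,0,0,0],[0,0,0,0,0],[0,0,0,0,0],[0,0,-0.1,0,0],[0,0,-0.18,0,0],[0,0,-0.18,0,0],[0,0,-0.11,0,0]]]'
python3 -m creep '[[[-0.146,-0.112,0,0,0],[-0.146,-0.112,0,0,0],[-0.146,-0.112,0,0,0],[-0.146,-0.112,0,0,0],[-0.146,-0.112,0,0,0],[-0.146,-0.112,0,0,0],[-0.146,-0.112,0,0,0]]]' | sed -n 2,5p
python3 -m creep '[[[0,0,0,0,0],[0,0,0,0,0],[0,0,0,0,0]]]' | sed -n 2,6p
```

```text
tool_pos: [0.4343, -0.1601, 0.219]
orientation: [-180.0, 0.1, -179.9]
force: [-0.7, 0.3, 0.8]
opening: 0.053
clock: 29.43
tool_pos: [0.4333, -0.1603, 0.3348]
orientation: [-180.0, 0.1, -180.0]
force: [1.5, -0.8, -3.8]
opening: 0.0352
gripper_force: 30.0
tool_pos: [0.6384, -0.318, 0.3307]
orientation: [180.0, -0.1, -180.0]
force: [1.4, 0.8, -3.6]
opening: 0.035
tool_pos: [0.6371, -0.3168, 0.3301]
orientation: [179.9, -0.1, 180.0]
force: [0.5, -1.5, -2.6]
opening: 0.0354
gripper_force: 30.0
```

```bash
python3 -m creep '[[[0,0,0.18,0,0],[0,0,0.18,0,0],[0,0,0.11,0,0],[0,0,0.05,0,0],[0,0,0.015,0,0],[0,0,0,0,0],[0,0,0,0,0.6],[0,0,0,0,0.6]]]' | sed -n 2,5p
python3 -m creep '[[[0,0,0,0,0.6],[0,0,0,0,0.6],[0,0,-0.1,0,0.6],[0,0,-0.15,0,0.6],[0,0,-0.18,0,0.7],[0,0,-0.11,0,0.7]]]' | sed -n 2,5p
python3 -m creep '[[[0.112,0.156,0,0,0.7],[0.112,0.156,0,0,0.7],[0.112,0.156,0,0,0.7],[0.112,0.156,0,0,0.7],[0.112,0.156,0,0,0.7],[0.112,0.156,0,0,0.7],[0.112,0.156,0,0,0.7],[0.112,0.156,0,0,0.7]]]' | sed -n 2,5p
python3 -m creep '[[[0.112,0.156,0,0,0.7],[0,0,0,0,0.7],[0,0,0,0,0.7],[0,0,0,0,0.7]]]' | sed -n 2,5p
```

```text
tool_pos: [0.6386, -0.317, 0.2276]
orientation: [-179.9, 0.2, -179.9]
force: [0.4, 0.7, 1.0]
opening: 0.0437
tool_pos: [0.6381, -0.3172, 0.3373]
orientation: [-179.9, 0.2, -179.9]
force: [0.3, 0.3, 1.3]
opening: 0.0595
tool_pos: [0.4571, -0.0664, 0.3334]
orientation: [180.0, 0.1, -180.0]
force: [-0.0, 0.6, 0.9]
opening: 0.0614
tool_pos: [0.4362, -0.0359, 0.3336]
orientation: [180.0, 0.1, -179.9]
force: [0.1, -0.8, -0.0]
opening: 0.0613
```

```bash
python3 -m creep '[[[0.003,0,0.15,0,0.7],[0,0,0.18,0,0.7],[0,0,0.15,0,0.7],[0,0,0.095,0,0.7],[0,0,0,0,0.7],[0,0,0,0,0.7],[0,0,0,0,0],[0,0,0,0,0]]]' | sed -n 2,5p
python3 -m creep '[[[0,0,0,0,0],[0,0,0,0,0],[0,0,0,0,0],[0,0,0,0,0],[0,0,-0.1,0,0],[0,0,-0.18,0,0],[0,0,-0.18,0,0],[0,0,-0.11,0,0]]]'
python3 -m creep '[[[-0.126,-0.129,0,0,0],[-0.126,-0.129,0,0,0],[-0.126,-0.129,0,0,0],[-0.126,-0.129,0,0,0],[-0.126,-0.129,0,0,0],[-0.126,-0.129,0,0,0],[-0.126,-0.129,0,0,0],[-0.126,-0.129,0,0,0]]]' | sed -n 2,5p
python3 -m creep '[[[0,0,0,0,0],[0,0,0,0,0],[0,0,0.18,0,0],[0,0,0.18,0,0],[0,0,0.11,0,0],[0,0,0.05,0,0],[0,0,0.015,0,0],[0,0,0,0,0]]]' | sed -n 2,6p
```

```text
tool_pos: [0.4362, -0.0363, 0.219]
orientation: [180.0, 0.1, -180.0]
force: [-0.5, -0.8, 0.5]
opening: 0.0527
clock: 33.77
tool_pos: [0.4354, -0.0361, 0.3349]
orientation: [180.0, 0.2, -179.9]
force: [1.0, -0.4, -2.3]
opening: 0.0349
gripper_force: 30.0
tool_pos: [0.6377, -0.2437, 0.3309]
orientation: [180.0, -0.1, -180.0]
force: [0.7, 0.3, -1.7]
opening: 0.0351
tool_pos: [0.6371, -0.242, 0.225]
orientation: [-180.0, -0.0, -179.9]
force: [0.2, 0.1, -2.3]
opening: 0.0352
gripper_force: 30.0
```

```bash
python3 -m creep '[[[0,0,0.004,0,0],[0,0,0,0,0],[0,0,0,0,0.6],[0,0,0,0,0.6],[0,0,0,0,0.6],[0,0,0,0,0.6],[0,0,-0.1,0,0.6],[0,0,-0.15,0,0.6]]]' | sed -n 2,5p
python3 -m creep '[[[0,0,-0.18,0,0.9],[0,0,-0.11,0,0.9],[0.075,0.158,0,0,0.9],[0.075,0.158,0,0,0.9],[0.075,0.158,0,0,0.9],[0.075,0.158,0,0,0.9],[0.075,0.158,0,0,0.9],[0.075,0.158,0,0,0.9]]]' | sed -n 2,5p
python3 -m creep '[[[0,0,0,0.073,0.9],[0,0,0,0.073,0.9],[0,0,0,0.073,0.9],[0,0,0,0.073,0.9],[0,0,0,0.073,0.9],[0,0,0,0,0.9],[0,0,0,0,0.9]]]' | sed -n 2,5p
python3 - <<'E'
from h import *
t=snapshot("top"); s=snapshot("scene"); crop(s,150,170,330,305,4.4,"mid2"); lm(s,"gauge",0); lm(s,"gauge_stem",.014); st()
E
```

```text
tool_pos: [0.6359, -0.2423, 0.2712]
orientation: [179.9, -0.3, 180.0]
force: [-0.0, -0.6, 0.7]
opening: 0.0524
tool_pos: [0.5459, -0.0518, 0.3322]
orientation: [180.0, 0.0, -180.0]
force: [0.7, 0.7, 0.1]
opening: 0.0791
tool_pos: [0.5469, -0.0529, 0.3321]
orientation: [180.0, 0.0, 147.4]
force: [1.1, -0.8, 0.4]
opening: 0.0789
gauge [246.2 232.8] 0.78 [ 0.5446 -0.0581]
gauge_stem [208.7 252.5] 0.69 [ 0.6916 -0.1094]
gauge_stem [257.6 230.3] 0.6 [ 0.5274 -0.022 ]
t 37.22 pos [ 0.5469 -0.0529  0.3319] rpy [180.     0.   147.31] op 0.0789 F [-0.3  0.1 -0.1]
```

View pics/mid2.png

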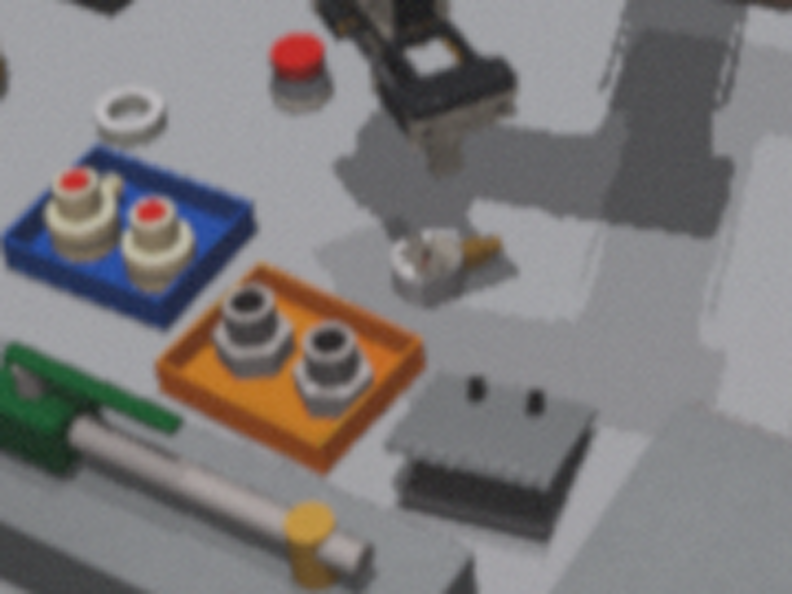

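Both regulators (crop 80,210 and 155,240) and both bushings stand in their trays. Next I'll grip the gauge.

```bash
python3 -m creep '[[[0,0,0.19,0,0.9],[0,0,0.19,0,0.9],[0,0,0.17,0,0.9],[0,0,0.1,0,0.9],[0,0,0.05,0,0.9],[0,0,0,0,0.9],[0,0,0,0,0],[0,0,0,0,0]]]' | sed -n 2,5p
python3 -m creep '[[[0,0,0,0,0],[0,0,0,0,0],[0,0,0,0,0],[0,0,0,0,0],[0,0,-0.1,0,0],[0,0,-0.18,0,0],[0,0,-0.18,0,0],[0,0,-0.15,0,0]]]'
python3 -m creep '[[[0,0,0,-0.068,0],[0,0,0,-0.068,0],[0,0,0,-0.068,0],[0,0,0,-0.068,0],[0,0,0,-0.068,0],[0,0,0,-0.068,0],[0,0,0,-0.068,0],[0,0,0,0,0]]]'
python3 - <<'E'
from h import *
t=snapshot("top"); s=snapshot("scene")
for p in(t,s): lm(p,"rest_seat",.055,2); lm(p,"rest_notch",.055,2); lm(p,"gauge",.12,2)
crop(s,190,180,310,270,6,"held"); o=st()
for y in (-169.7,):
    c,n=np.cos(np.radians(y)),np.sin(np.radians(y)); g=np.array([.6878,.0900])+.005*np.array([np.cos(np.radians(10.3)),np.sin(np.radians(10.3))]); d=g-o["tool_pos"][:2]; print(g,(d@[c,n])/.2,(d@[n,-c])/.2)
E
```

```text
tool_pos: [0.5478, -0.0527, 0.1934]
orientation: [179.9, 0.1, 147.2]
force: [0.2, -0.2, 0.2]
opening: 0.0708
clock: 38.55
tool_pos: [0.5467, -0.0529, 0.3162]
orientation: [180.0, 0.0, 147.2]
force: [1.3, 0.5, -2.2]
opening: 0.0551
gripper_force: 30.0
clock: 39.22
tool_pos: [0.5465, -0.0529, 0.3139]
orientation: [180.0, -0.0, -169.7]
force: [-0.5, -0.2, -1.3]
opening: 0.0556
gripper_force: 30.0
rest_seat [248.3 131.5] 0.74 [0.6918 0.096 ]
gauge [298.2 176.8] 0.55 [ 0.5453 -0.0453]
rest_seat [260.4 263. ] 0.76 [0.6807 0.0835]
rest_notch [265.9 255.7] 0.75 [0.6464 0.083 ]
gauge [247.2 206.6] 0.72 [ 0.5385 -0.049 ]
gauge [400.  226.3] 0.32 [0.3916 0.4197]
t 39.62 pos [ 0.5468 -0.0529  0.3139] rpy [ 180.     -0.   -170.04] op 0.0556 F [-0.3  0.2 -2.6]
[0.69271943 0.09089401] -0.8461699976555526 0.5769912070129676
```

View pics/held.png

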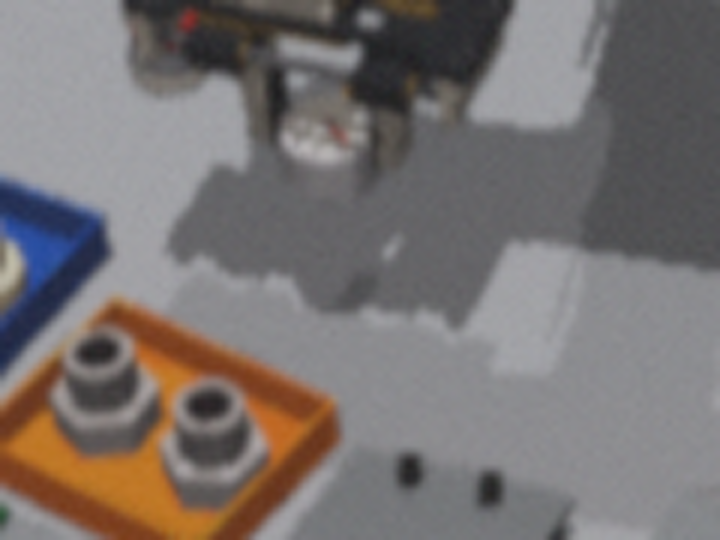

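The gauge is held level (crop 325,140), with the stem hidden toward the robot. I'll move over the rest.

```bash
python3 -m creep '[[[-0.141,0.0962,0,0,0],[-0.141,0.0962,0,0,0],[-0.141,0.0962,0,0,0],[-0.141,0.0962,0,0,0],[-0.141,0.0962,0,0,0],[-0.141,0.0962,0,0,0],[0,0,0,0,0],[0,0,0,0,0]]]' | sed -n 2,4p
python3 -m creep '[[[0,0,0.1,0,0],[0,0,0.08,0,0],[0,0,0.03,0,0],[0,0,0,0,0],[0,0,0,0,0]]]' | sed -n 2,4p
for i in 1 2 3 4; do python3 -m creep '[[[0,0,0.008,0,0],[0,0,0.007,0,0],[0,0,0,0,0]]]' | sed -n '2p;4p'; done
```

```text
tool_pos: [0.6943, 0.0918, 0.3124]
orientation: [-180.0, -0.1, -169.9]
force: [-0.5, -0.2, -3.1]
tool_pos: [0.6933, 0.0898, 0.2723]
orientation: [-180.0, -0.0, -170.0]
force: [0.2, -1.0, -1.9]
tool_pos: [0.6935, 0.0902, 0.2695]
force: [-0.4, 0.3, -2.8]
tool_pos: [0.6933, 0.0902, 0.2656]
force: [-0.5, 0.1, -2.3]
tool_pos: [0.6933, 0.0902, 0.2624]
force: [-0.3, 0.3, -1.4]
tool_pos: [0.6934, 0.0903, 0.2599]
force: [-0.5, 0.4, 0.3]
```

Contact is starting at about z = 0.260, as predicted. I'll press on gently so the gauge pivots to the slope.

```bash
for i in 1 2 3; do python3 -m creep '[[[0,0,0.006,0,0],[0,0,0.006,0,0],[0,0,0,0,0]]]' | sed -n '2p;4p'; done
python3 - <<'E'
from h import *
s=snapshot("scene");crop(s,220,210,310,290,7,"pr"); t=snapshot("top")
E
```

```text
tool_pos: [0.693, 0.0902, 0.2584]
force: [-6.4, -0.4, 7.5]
tool_pos: [0.6924, 0.09, 0.2559]
force: [-7.6, 0.3, 8.1]
tool_pos: [0.6921, 0.0899, 0.2532]
force: [-8.5, -0.3, 7.9]
```

View pics/pr.png

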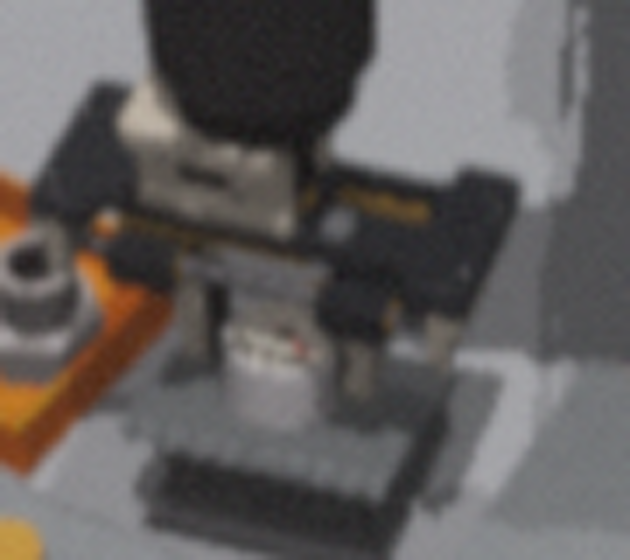

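The gauge is on the deck (crop 270,370), tilting in the grip at about 8 N. Two more small steps.

```bash
for i in 1 2 3; do python3 -m creep '[[[0,0,0.005,0,0],[0,0,0.004,0,0],[0,0,0,0,0]]]' | sed -n '2p;4p'; done
```

```text
tool_pos: [0.6919, 0.0898, 0.2512]
force: [-9.5, 0.0, 7.6]
tool_pos: [0.6919, 0.0898, 0.2494]
force: [-9.5, -0.1, 7.6]
tool_pos: [0.6919, 0.0897, 0.2482]
force: [-10.1, -0.9, 10.7]
```

```bash
python3 -m creep '[[[0,0,0,0,0.8],[0,0,0,0,0.8],[0,0,0,0,0.8],[0,0,0,0,0.8],[0,0,0,0,0.8],[0,0,0,0,0.8]]]' | sed -n '2p;4,5p'
python3 -m creep '[[[0,0,-0.1,0,0.8],[0,0,-0.19,0,0.8],[0,0,-0.19,0,0.8],[0.2,0,0,0,0.8],[0.2,0,0,0,0],[0.2,0,0,0,0],[0.2,0,0,0,0],[0.2,0,0,0,0]]]' | sed -n '2p'
python3 - <<'E'
from h import *
s=snapshot("scene");t=snapshot("top");crop(s,225,230,305,290,5,"a"); crop(t,210,100,290,160,5,"b")
cv2.imwrite("pics/seat.png",np.hstack([cv2.imread("pics/a.png"),cv2.imread("pics/b.png")]))
for p in(t,s):
    for q,z in(("gauge",.055),("gauge_stem",.053),("rest_seat",.055),("rest_notch",.053)): lm(p,q,z,2)
E
```

```text
tool_pos: [0.6935, 0.0903, 0.2471]
force: [0.9, 0.2, 1.5]
opening: 0.0702
tool_pos: [0.4947, 0.0549, 0.343]
rest_seat [248.4 132.9] 0.56 [0.6876 0.0956]
rest_notch [309.7 141.7] 0.37 [ 0.6623 -0.0822]
gauge [259.9 265.6] 0.64 [0.6906 0.0876]
gauge_stem [268.5 259.4] 0.84 [0.6544 0.097 ]
rest_seat [259.9 267.2] 0.87 [0.6961 0.091 ]
```

View pics/seat.png

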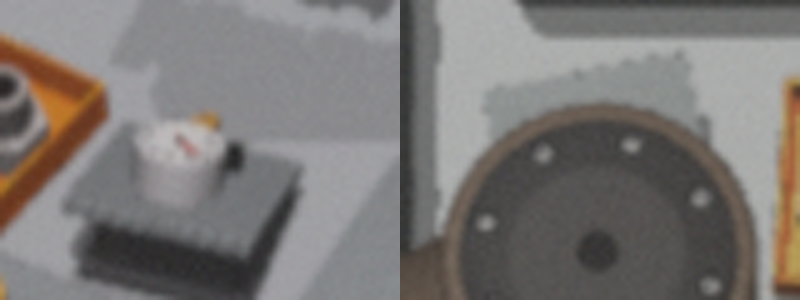

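The gauge lies flat on the deck, dial up, stem between the pegs. One peg shows at crop (232,157). I'll nudge it down-slope from behind so the case is surely against both pegs.

```bash
python3 -m creep '[[[-0.184,0,0,0,0],[-0.184,0,0,0,0],[-0.184,0,0,0,0],[-0.184,0,0,0,0],[-0.184,0,0,0,0],[-0.184,0,0,0,0],[-0.184,0,0,0,0],[0,0,0,0,0]]]' | sed -n '2,3p'
python3 -m creep '[[[0,0,0.18,0,0],[0,0,0.15,0,0],[0,0,0.07,0,0],[0,0,0,0,0],[0,0,0,0,0]]]' | sed -n '2p;4,5p'
python3 -m creep '[[[0.025,0,0,0,0],[0.025,0,0,0,0],[0,0,0,0,0]]]' | sed -n '2p;4p'
for i in 1 2 3 4; do python3 -m creep '[[[0.005,0,0,0,0],[0.005,0,0,0,0],[0,0,0,0,0]]]' | sed -n '2p;4p'; done
```

```text
tool_pos: [0.7555, 0.1009, 0.3387]
orientation: [-179.9, -0.2, -170.0]
tool_pos: [0.7504, 0.1001, 0.2617]
force: [0.1, 1.3, 0.4]
opening: 0.0003
tool_pos: [0.7398, 0.0985, 0.2652]
force: [0.4, 0.1, -1.1]
tool_pos: [0.7382, 0.0982, 0.2641]
force: [0.4, 0.2, -0.2]
tool_pos: [0.7362, 0.0978, 0.2632]
force: [-0.1, -0.4, -0.0]
tool_pos: [0.7342, 0.0975, 0.2632]
force: [-0.8, -0.4, -0.2]
tool_pos: [0.7322, 0.0971, 0.2633]
force: [-0.6, -1.0, -0.6]
```

```bash
for i in 1 2 3; do python3 -m creep '[[[0.005,0,0,0,0],[0.005,0,0,0,0],[0,0,0,0,0]]]' | sed -n '2p;4p'; done
```

```text
tool_pos: [0.7303, 0.0967, 0.2633]
force: [0.8, -0.0, 0.6]
tool_pos: [0.7283, 0.0964, 0.2633]
force: [-0.2, 0.8, 0.9]
tool_pos: [0.7263, 0.0961, 0.2633]
force: [-0.4, -1.4, 1.2]
```

```bash
for i in 1 2 3; do python3 -m creep '[[[0.005,0,0,0,0],[0.003,0,0,0,0],[0,0,0,0,0]]]' | sed -n '2p;4p'; done
```

```text
tool_pos: [0.7249, 0.0958, 0.2633]
force: [-0.3, 0.0, 0.0]
tool_pos: [0.7233, 0.0955, 0.2633]
force: [-0.6, 0.6, 0.3]
tool_pos: [0.7217, 0.0952, 0.2633]
force: [-0.1, -0.0, -0.6]
```

```bash
for i in 1 2 3 4 5; do python3 -m creep '[[[0.003,0,0,0,0],[0.003,0,0,0,0],[0,0,0,0,0]]]' | sed -n '2p;4p'; done
```

```text
tool_pos: [0.7205, 0.095, 0.2633]
force: [-0.3, -0.5, -0.9]
tool_pos: [0.7193, 0.0948, 0.2633]
force: [0.2, -0.7, -0.3]
tool_pos: [0.7183, 0.0947, 0.2634]
force: [0.8, 0.6, 0.3]
tool_pos: [0.7174, 0.0947, 0.2637]
force: [3.0, 2.2, 1.2]
tool_pos: [0.7166, 0.0947, 0.2641]
force: [4.3, 2.8, 1.1]
```

Contact with firm resistance (about 5 N, well above sliding friction), so the case is against the pegs. I'll retreat and check.

```bash
python3 -m creep '[[[-0.03,0,0,0,0],[-0.03,0,0,0,0],[0,0,-0.19,0,0],[0,0,-0.19,0,0],[0,0,-0.19,0,0],[0.12,-0.16,0,0,0],[0.12,-0.16,0,0,0],[0.12,-0.16,0,0,0]]]' | sed -n '2p'
python3 -m creep '[[[0.12,-0.16,0,0,0],[0.12,-0.16,0,0,0],[0.12,-0.16,0,0,0],[0.12,-0.16,0,0,0],[0.12,-0.16,0,0,0],[0.12,-0.16,0,0,0],[0.12,-0.16,0,0,0],[0.12,-0.16,0,0,0]]]' | sed -n '2p'
python3 -m creep '[[[0.12,-0.16,0,0,0],[0.12,-0.16,0,0,0],[0.12,-0.16,0,0,0],[0.1,-0.16,0,0,0],[0,-0.19,0,0,0],[0,0,0,0,0],[0,0,0,0,0],[0,0,0,0,0]]]' | sed -n '2p'
python3 - <<'E'
from h import *
s=snapshot("scene");t=snapshot("top");crop(s,225,225,305,285,5,"a"); crop(t,210,100,290,160,5,"b");crop(t,90,70,250,190,2.5,"c");crop(t,270,100,430,220,2.5,"d")
r=lambda n:cv2.imread(f"pics/{n}.png")
cv2.imwrite("pics/final.png",np.vstack([np.hstack([r("a"),r("b")]),np.hstack([r("c"),r("d")])]))
for p in(t,s):
    for q,z in(("gauge",.055),("gauge_stem",.053),("cab_drawer0_handle",.052)): lm(p,q,z,2)
st()
E
```

```text
tool_pos: [0.6727, -0.0116, 0.3771]
tool_pos: [0.5275, -0.298, 0.3769]
tool_pos: [0.4668, -0.4761, 0.3761]
gauge [251.9 132.9] 0.59 [0.6876 0.0855]
gauge_stem [363.6 155.6] 0.71 [ 0.6214 -0.237 ]
gauge_stem [256.3 147.6] 0.68 [0.6444 0.0723]
gauge [260.6 262.5] 0.79 [0.6787 0.083 ]
gauge_stem [266.5 256.5] 0.5 [0.6469 0.0853]
gauge_stem [179.9 197.5] 0.33 [ 0.5493 -0.33  ]
cab_drawer0_handle [261. 268.] 0.57 [0.6951 0.0941]
cab_drawer0_handle [343.4 275. ] 0.54 [0.6007 0.3266]
t 52.45 pos [ 0.4675 -0.4751  0.3777] rpy [-1.7999e+02  2.0000e-02 -1.6992e+02] op 0.0 F [-0.2 -0.   0.4]
```

View pics/final.png

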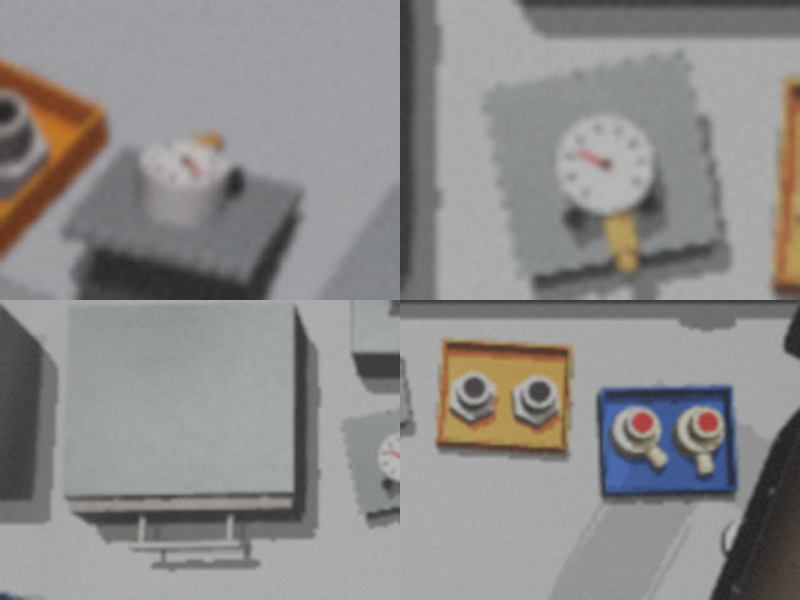

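The gauge is seated against both pegs with its stem between them, the drawer is shut, both trays are filled, and no coupler is left on the bench. Handing in.

```bash
python3 -c "
from plant import workorder
print(workorder.close_job())"
```

```text
the job is handed in; nothing more can be done
None
```

The job is handed in at about 52 s of the 210 s: the only coupler on the bench lies flat in the shut drawer, both regulators and both bushings stand in their trays, and the gauge sits dial up against both pegs.

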